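# Sort the bench pieces into the sample-marked trays

## Task

Tidy the mixed pieces lying loose on the bench: put both brass rings, both sharpening stones and the small red cup each into the wooden tray whose white ledge shows a sample of the same kind. Set every piece down (do not drop it) flat on the tray's floor, the cup upright, no piece on top of another, and leave the samples, the spirit lamp and the tweezers where they are.

Things in the scene. Friction and masses are not known exactly. Their poses are not given: they have to be found in the camera images.
- ring_a: plain brass ring lying flat, 40 mm outside and 30 mm inside diameter, 10 mm tall (a second, identical one exists). Origin at the centre of its underside, z up along the ring's axis. Loose, about 50 g; pinch across the outside.
- ring_b: plain brass ring lying flat, 40 mm outside and 30 mm inside diameter, 10 mm tall (a second, identical one exists). Origin at the centre of its underside, z up along the ring's axis. Loose, about 50 g; pinch across the outside.
- stone_a: small dark grey sharpening stone, a plain block 28 x 46 x 14 mm (x, y, z; a second, identical one exists). Origin at the centre of its underside; its own y axis runs along the 46 mm length. Loose, about 45 g; pinch across the 28 mm width.
- stone_b: small dark grey sharpening stone, a plain block 28 x 46 x 14 mm (x, y, z; a second, identical one exists). Origin at the centre of its underside; its own y axis runs along the 46 mm length. Loose, about 45 g; pinch across the 28 mm width.
- cup: small round red open cup of solder chips (the chips are part of it), 30 mm diameter, 11 mm tall. Origin at the centre of its underside, z up. Loose, about 20 g; pinch across the outside.
- ring_tray: one of three alike fixed open wooden trays, with a brass ring fixed on its ledge. Origin: centre of the well's underside. Well inside 120 (own x) x 110 mm (own y), walls 5 mm thick, 16 mm high from the bench; floor top 5 mm above the bench. White ledge 44 mm wide, 16 mm high, on the +y side; sample at y = +81 mm, top 26 mm above the bench. At yaw 0, x points away from the robot.
- stone_tray: one of three alike fixed open wooden trays, with a sharpening stone fixed on its ledge. Origin: centre of the well's underside. Well inside 120 (own x) x 110 mm (own y), walls 5 mm thick, 16 mm high from the bench; floor top 5 mm above the bench. White ledge 44 mm wide, 16 mm high, on the +y side; sample at y = +81 mm, top 30 mm above the bench. At yaw 0, x points away from the robot.
- cup_tray: one of three alike fixed open wooden trays, with a small red cup fixed on its ledge. Origin: centre of the well's underside. Well inside 120 (own x) x 110 mm (own y), walls 5 mm thick, 16 mm high from the bench; floor top 5 mm above the bench. White ledge 44 mm wide, 16 mm high, on the +y side; sample at y = +81 mm, top 27 mm above the bench. At yaw 0, x points away from the robot.
- spirit_lamp: bystander: small glass spirit lamp with violet liquid and a brass top, 60 mm diameter, 73 mm tall, standing loose on the bench behind the trays. Origin at the centre of its underside. Not to be moved.
- tweezers: bystander: steel tweezers lying loose on the bench in front of the drawer cabinet, 17 x 127 x 7 mm, length along their own y. Origin at the centre of the underside. Not to be moved.

How it is judged:
By the outcome, as a careful person would: the job done as asked, in the order asked, and still so for the second after the job is handed in, with the robot touching nothing.
It also fails if it takes over 112 s, if anything falls off the work surface, if the arm or the gripper's body presses on something with over 40 N, if the wrist force passes 120 N, or if a joint passes its speed limit or range.

## Robot

A 6-joint arm with a two-finger parallel gripper is mounted at the origin on a cart in front of the work surface, level with it; the furniture and walls round the work are solid. World frame = base frame: x ahead of the robot, y to its left, z up, the work surface at z = 0. Lengths are in mm, angles in rad, forces in N, time in s.
With the tool pointing down it reaches from about 400 to 925 mm from the base axis. Payload 12.5 kg.
Tool frame: the origin (TCP) lies midway between the tips of the shut fingers; the grasp point (between the pads) lies 19 mm behind it; z points along the fingers, y is the line along which they close (so a half turn about z gives the same grasp; the last joint's range is limited). The gripper opens to 95 mm and grips with 3 to 60 N. Pads are 20 mm wide; open, the fingers measure 119 mm over their backs; the gripper's body (75 mm by 180 mm) begins 59 mm behind the grasp point.
Start: joints at [1.036, 0.491, 1.559, -0, 1.092, -0.106], TCP at [259.85, 568.444, 178.461] pointing down, gripper open.
Joint ranges: [-3.1, 3.1], [-0.84, 2.19], [0.05, 2.79], [-1.13, 4.28], [0.06, 2.93], [-2.69, 2.69]. Speed limits (rad/s): [2.22, 2.22, 2.79, 3.14, 3.14, 3.14].

## Interface

Orientations are given as [roll, pitch, yaw] about the fixed x, y, z axes, in that order (R = Rz(yaw) Ry(pitch) Rx(roll)).
In Python, from cell import * gives the robot as it stands. The module is installed in compiled form; this text tells all that it offers.
- The arm moves only by the tool arm_command, never from a script. Its arguments are lists of equal length, an entry for each row: "delta_pos": the shift along the world's x, y, z in units of 250 mm (1.0 is 250 mm), a list of three; "delta_rot": the turn, a rotation vector about the world's x, y, z in units of 90 degrees (1.0 is 90 degrees), a list of three; "claw": the closure, from 0 (fully open) to 1 (shut). In form: {"delta_pos": [[tx, ty, tz], ...], "delta_rot": [[wx, wy, wz], ...], "claw": [claw, ...]}. A call has exactly 5 rows; each row is the pose to reach, as a shift and turn from the pose commanded when the call began; what a row does not reach only later rows make up. A row lasts 1/12 s, in which the tool goes at most 41.7 mm and 7.16 degrees, less where a joint would pass 70% of its speed; a pose out of reach is approached as far as the arm can. A call with a number of a shift or a turn outside -1 to 1 is refused whole. A call with a gripper value outside its range is refused whole. The fingers move at their own pace and stop on an object; the grip force is fixed at half the most. Time passes only in rows, so rows that repeat a pose let the fingers close, or fill a call up. It gives the time, the measured TCP pose, the force, the opening and the grip force at its end, in the units of the state.
- state(): the state, without advancing time (a new reading comes with each control period).
- read_camera(name): name is "scene" or "top" or "wrist"; returns the picture (384x512x3 uint8, red, green, blue); there is no depth.
- calibration(name): a dict with "camera_matrix" (3x3 intrinsics, pixels), "k1" (the pictures are not rectified: a ray, as slopes to the right and down, at radius r is drawn at 1 + k1 r^2 times it, then the intrinsics apply), "T" (4x4, takes a point from camera to world coordinates). Camera axes: x right, y down, z forward; pixel columns grow to the right and rows downward; lengths in mm; the calibration is good to about 2 mm. A picture is of the moment at which its call begins: read the wrist's pose just before it. calibration takes no time and is no camera call; for the wrist camera it gives the pose at the moment of the call.
- job_done(): hands the job in; it is judged then, once.
The state is a dict: "t": time; "joints": joint angles; "qvel": joint speeds; "tau": joint torques, N m; "eef_pos": TCP position; "tcp_rot": TCP orientation; "ft_force": force on the tool from outside, world axes, zero at the start; "moment": the same for the moment, N m; "opening": opening from 0.0 (shut) to 1.0 (fully open); "grip_force": force on a finger pad.
Only numpy, scipy, OpenCV 4.12 (cv2) and the standard library are available. Lean on these libraries where they do the work, as an engineer would, in place of code of your own. Each camera call takes 0.05 s, during which the arm holds its last target. There are 200 camera calls.

## Working session

There is one attempt and no reset: what is moved stays moved. The work goes in short steps, Python scripts to look and compute and a tool call to move; the robot and the scene stay as the last step left them, time stands still between calls to the robot, and variables do not carry over. Pictures are saved under pics/ and viewed, at most 14 in all, crops included, and the job is handed in when it is done.

Besides the shell and the picture viewer there is one more tool, called by a JSON object that holds its "fn" and its "kwargs", one argument or row to a line. arm_command: Moves the arm, as the interface text tells. Shifts and turns lie within -1 to 1; 1 stands for 250 mm of shift or 90 degrees of turn. Its arguments: {"type":"object","properties":{"delta_pos":{"type":"array"},"delta_rot":{"type":"array"},"claw":{"type":"array"}},"required":["delta_pos","delta_rot","claw"]}

```bash
mkdir -p pics
python3 - <<'E'
from cell import *
import cv2
for n in("top","scene"):
    cv2.imwrite(f"pics/{n}0.png",cv2.resize(read_camera(n)[:,:,::-1],(800,600),interpolation=cv2.INTER_CUBIC))
    c=calibration(n);print(c)
print(state())
E
```

```text
{'camera_matrix': array([[490.91359919,   0.        , 251.57362562],
       [  0.        , 490.91359919, 194.21107466],
       [  0.        ,   0.        ,   1.        ]]), 'k1': -0.19580807202590905, 'T': array([[-2.93914753e-02, -9.77789867e-01,  2.07516545e-01,
         3.20774432e+02],
       [-9.99566197e-01,  2.83592158e-02, -7.94814341e-03,
         8.72705869e+01],
       [ 1.88660760e-03, -2.07660132e-01, -9.78199218e-01,
         1.21100665e+03],
       [ 0.00000000e+00,  0.00000000e+00,  0.00000000e+00,
         1.00000000e+00]])}
{'camera_matrix': array([[484.85379702,   0.        , 265.93467242],
       [  0.        , 484.85379702, 186.75117325],
       [  0.        ,   0.        ,   1.        ]]), 'k1': -0.0881099940533395, 'T': array([[ 7.09990369e-01, -4.70158869e-01,  5.24275036e-01,
        -1.05720635e+02],
       [-7.03991397e-01, -4.92476449e-01,  5.11725571e-01,
        -5.58776196e+02],
       [ 1.76007926e-02, -7.32405343e-01, -6.80641334e-01,
         8.95565961e+02],
       [ 0.00000000e+00,  0.00000000e+00,  0.00000000e+00,
         1.00000000e+00]])}
{'t': 0.1, 'joints': array([ 1.03638250e+00,  4.91449764e-01,  1.55938387e+00,  5.80046708e-06,
        1.09170539e+00, -1.05591361e-01]), 'qvel': array([ 0.00212476,  0.00028771, -0.00219613, -0.00103264, -0.00055881,
       -0.00090119]), 'tau': array([ 1.05298641e-03, -6.13618755e+01, -2.58607739e+01,  6.93435268e-02,
        4.70363244e-02, -1.05207100e-04]), 'eef_pos': array([259.72070029, 568.20713006, 177.95256181]), 'tcp_rot': array([-3.14065209e+00, -1.04859658e-04,  2.71276746e+00]), 'ft_force': array([-0.08749955, -0.22821535, -0.87455411]), 'moment': array([-0.06262442, -0.0058655 , -0.04854877]), 'grip_force': 0.0, 'opening': 1.000430973817044}
```

View pics/top0.png

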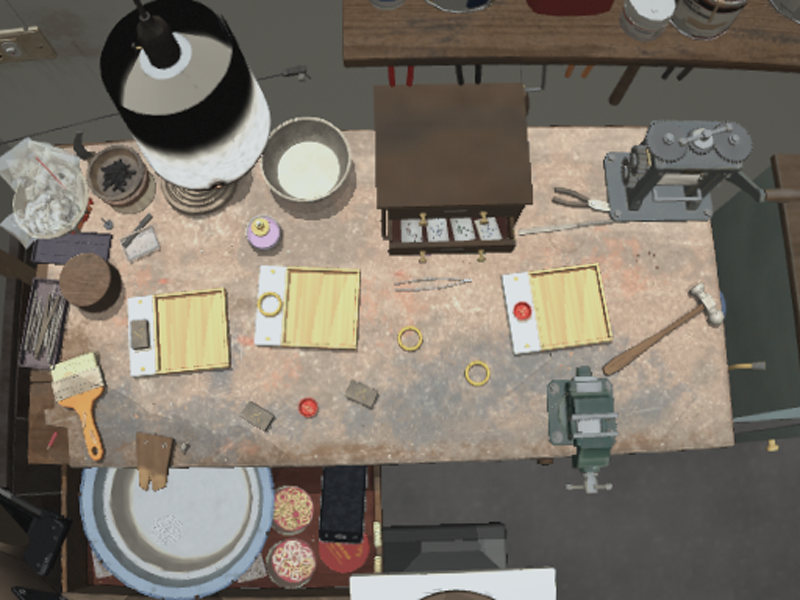

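View pics/scene0.png

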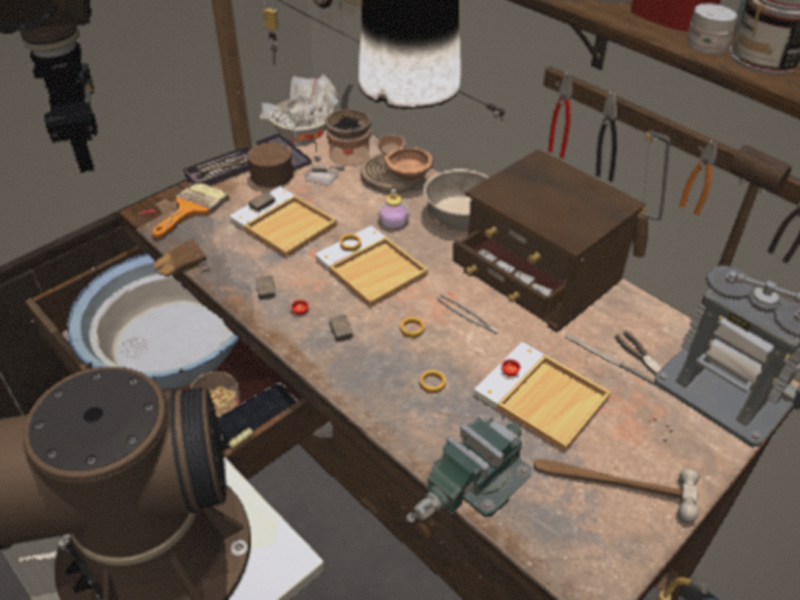

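The top view (800x600 scale) shows the stone tray at (180,333), ring tray at (310,307) and cup tray at (558,308), with their white ledges on the left. The loose rings are at (410,338) and (477,373), the stones at (257,415) and (362,394), and the cup at (308,407). The scene view agrees. Next I measure by masks.

```bash
cat > h.py <<'E'
from cell import *
import cv2, numpy as np
def rays(cal,uv):
    K,k=cal["camera_matrix"],cal["k1"]
    n=cv2.undistortPoints(np.float64(uv).reshape(-1,1,2),K,np.float64([k,0,0,0,0])).reshape(-1,2)
    T=cal["T"]; return T[:3,3],np.c_[n,np.ones(len(n))]@T[:3,:3].T
def plane(cal,uv,z):
    o,d=rays(cal,uv); return (o+d*((z-o[2])/d[:,2])[:,None])[:,:2]
def masks(im):
    hsv=cv2.cvtColor(im,cv2.COLOR_RGB2HSV); h,s,v=[hsv[...,i].astype(int) for i in range(3)]
    return dict(red=((h<6)|(h>174))&(s>170)&(v>120), brass=(h>18)&(h<32)&(s>150)&(v>100),
      wood=(h>15)&(h<30)&(s>70)&(v>150), dark=(v<115)&(s<90)), hsv
def blobs(m,lo,hi):
    cs,_=cv2.findContours(np.uint8(m)*255,cv2.RETR_EXTERNAL,cv2.CHAIN_APPROX_NONE)
    return [c.reshape(-1,2) for c in cs if lo<=cv2.contourArea(c)<=hi]
E
python3 - <<'E'
from h import *
np.set_printoptions(precision=1,suppress=True)
im=read_camera("top");cal=calibration("top");M,hsv=masks(im)
for p in [(410,329),(477,363),(257,415),(362,394),(308,407),(320,300)]: print(p,hsv[int(p[1]*.64),int(p[0]*.64)])
for k,z,lo,hi in(("red",11,30,300),("brass",10,60,600),("wood",16,1500,9000),("dark",14,80,400)):
    for c in blobs(M[k],lo,hi):
        w=plane(cal,c,z).astype(np.float32)
        if not(250<w[:,0].mean()<800): continue
        r=cv2.minAreaRect(w); print(k,c.mean(0)/.64,np.array(r[0]),np.array(r[1]),round(r[2],1))
E
```

```text
(410, 329) [ 22 123 149]
(477, 363) [ 26 118 183]
(257, 415) [ 22  83 172]
(362, 394) [ 18  40 140]
(308, 407) [ 10 118 196]
(320, 300) [ 26  80 218]
wood [190.7 319.2] [541.3 404.5] [129.6 117.4] 4.3
wood [312.6 306.1] [574.4 215.7] [163.  129.7] 86.1
wood [568.1 294.6] [ 563.4 -207.4] [131.3 118.4] 6.0
dark [ 54.4 326.1] [545.9 636.8] [ 38.9 123. ] 86.2
dark [  4.3 198.4] [785.1 747.8] [88.7 27.9] 6.8
dark [313.9 200.4] [754.1 205.1] [ 65.9 133.1] 10.0
```

Run:
```python
from h import *
im=read_camera("top");cv2.imwrite("pics/crop.png",cv2.resize(im[150:290,70:410,::-1],None,fx=2.35,fy=2.35,interpolation=cv2.INTER_NEAREST))
_,hsv=masks(im)
h,s,v=[hsv[...,i].astype(int) for i in range(3)]
r=(s>130)&((h<8)|(h>172))
for c in blobs(r,8,3000): print("red",c.mean(0),hsv[tuple(c.mean(0).astype(int)[::-1])])
for y in range(232,276,4): print(y,[tuple(hsv[y,x]) for x in range(150,180,5)])
```

```text
red [220.65789474 353.85964912] [ 15 156 168]
red [196.625   260.46875] [ 13 104 213]
red [333.82758621 198.62068966] [  5 142 215]
red [261.86206897  48.20689655] [  2 180  82]
red [250.24137931  48.24137931] [  1 184  86]
red [364.73043478   3.79130435] [  2 155  64]
232 [(np.uint8(17), np.uint8(31), np.uint8(167)), (np.uint8(15), np.uint8(55), np.uint8(190)), (np.uint8(14), np.uint8(57), np.uint8(189)), (np.uint8(14), np.uint8(58), np.uint8(189)), (np.uint8(15), np.uint8(58), np.uint8(198)), (np.uint8(14), np.uint8(58), np.uint8(199))]
236 [(np.uint8(14), np.uint8(40), np.uint8(177)), (np.uint8(15), np.uint8(59), np.uint8(195)), (np.uint8(15), np.uint8(56), np.uint8(187)), (np.uint8(14), np.uint8(59), np.uint8(200)), (np.uint8(14), np.uint8(58), np.uint8(210)), (np.uint8(14), np.uint8(58), np.uint8(204))]
240 [(np.uint8(14), np.uint8(54), np.uint8(192)), (np.uint8(14), np.uint8(58), np.uint8(193)), (np.uint8(15), np.uint8(55), np.uint8(200)), (np.uint8(12), np.uint8(68), np.uint8(202)), (np.uint8(14), np.uint8(55), np.uint8(194)), (np.uint8(11), np.uint8(77), np.uint8(212))]
244 [
[... 1494 characters left out ...]
np.uint8(135)), (np.uint8(18), np.uint8(38), np.uint8(146)), (np.uint8(18), np.uint8(40), np.uint8(147)), (np.uint8(16), np.uint8(26), np.uint8(165))]
268 [(np.uint8(17), np.uint8(26), np.uint8(178)), (np.uint8(18), np.uint8(29), np.uint8(178)), (np.uint8(16), np.uint8(41), np.uint8(151)), (np.uint8(21), np.uint8(83), np.uint8(166)), (np.uint8(16), np.uint8(38), np.uint8(140)), (np.uint8(18), np.uint8(25), np.uint8(103))]
272 [(np.uint8(18), np.uint8(20), np.uint8(150)), (np.uint8(18), np.uint8(28), np.uint8(166)), (np.uint8(16), np.uint8(34), np.uint8(165)), (np.uint8(21), np.uint8(36), np.uint8(135)), (np.uint8(18), np.uint8(41), np.uint8(143)), (np.uint8(17), np.uint8(29), np.uint8(165))]
```

View pics/crop.png

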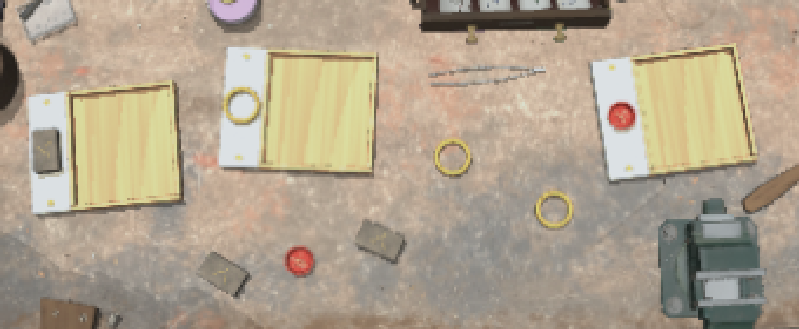

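The crop shows the pieces clearly: rings (452,157) and (553,209), cup (300,261), stones (222,273) and (380,242). I'll use local masks around those spots.

```bash
cat > m.py <<'E'
from h import *
np.set_printoptions(precision=1,suppress=True)
im=read_camera("top");cal=calibration("top")
im=np.uint8(np.mean([im]+[read_camera("top") for _ in range(3)],0))
up=cv2.resize(im,None,fx=4,fy=4,interpolation=cv2.INTER_CUBIC); hsv=cv2.cvtColor(up,cv2.COLOR_RGB2HSV).astype(int);h,s,v=hsv[...,0],hsv[...,1],hsv[...,2]
lab=cv2.cvtColor(up,cv2.COLOR_RGB2LAB)
def f(name,ch,sign,cx,cy,z,half=14):
    x,y=int((cx/2.35+70)*4),int((cy/2.35+150)*4);H=half*4
    w=ch[y-H:y+H,x-H:x+H]; w=w if sign>0 else 255-w
    t,b=cv2.threshold(cv2.GaussianBlur(w,(0,0),2),0,255,cv2.THRESH_OTSU)
    cs,_=cv2.findContours(b,cv2.RETR_EXTERNAL,cv2.CHAIN_APPROX_NONE)
    c=max(cs,key=cv2.contourArea).reshape(-1,2); p=(c+[x-H,y-H]+.5)/4-.5
    W=plane(cal,p,z).astype(np.float32); r=cv2.minAreaRect(W)
    e=cv2.boxPoints(r); d=e[1]-e[0]; d2=e[2]-e[1]; d=d if np.hypot(*d)>np.hypot(*d2) else d2
    print(name,np.array(r[0]),np.array(r[1]),"long axis deg",round(np.degrees(np.arctan2(d[1],d[0]))%180,1))
B,A,L=lab[...,2],lab[...,1],lab[...,0]
f("ringL",B,1,452,157,9);f("ringR",B,1,553,209,9);f("cup",A,1,300,261,10)
f("st1",L,-1,222,273,12);f("st2",L,-1,380,242,12)
f("s_ring",B,1,242,105,25,9);f("s_cup",A,1,621,116,26,9);f("s_stone",L,-1,47,150,28,10)
for n,x,y in(("stone",125,145),("ring",320,112),("cup",695,108)): f("well "+n,B,1,x,y,16,36)
E
python3 m.py
```

```text
ringL [520.2  53.5] [40.6 39.8] long axis deg 6.6
ringR [460.8 -51.7] [39.6 40.7] long axis deg 132.7
cup [414.2 216.7] [30.2 30.3] long axis deg 100.5
st1 [401.3 293.9] [55.8 34.4] long axis deg 60.2
st2 [423.8 134.2] [53.3 51.7] long axis deg 64.0
s_ring [578.4 274.4] [40.6 44.5] long axis deg 90.5
s_cup [ 555.4 -125.9] [29.  28.5] long axis deg 88.3
s_stone [533.1 483.7] [48.7 32. ] long axis deg 3.9
well stone [541.2 404.4] [131.2 120.1] long axis deg 4.4
well ring [574.  208.9] [150.3 130.6] long axis deg 86.4
well cup [ 563.9 -207.8] [132.  120.5] long axis deg 5.8
```

{"fn": "arm_command", "kwargs": {
  "delta_pos": [
    [0.07, -0.14, 0],
    [0.14, -0.28, 0],
    [0.21, -0.42, 0],
    [0.28, -0.56, 0],
    [0.35, -0.7, 0]
  ],
  "delta_rot": [
    [0, 0, 0.05],
    [0, 0, 0.1],
    [0, 0, 0.15],
    [0, 0, 0.2],
    [0, 0, 0.233]
  ],
  "claw": [0, 0, 0, 0, 0]
}}

```text
t: 0.82
eef_pos: [347.7, 391.8, 178.5]
tcp_rot: [3.141, 0.0, 3.084]
ft_force: [1.0, -0.1, 0.4]
opening: 0.997
grip_force: 0.0
```

{"fn": "arm_command", "kwargs": {
  "delta_pos": [
    [0.05, -0.14, 0],
    [0.1, -0.28, 0],
    [0.15, -0.42, 0],
    [0.2, -0.56, 0],
    [0.2, -0.56, 0]
  ],
  "delta_rot": [
    [0, 0, 0],
    [0, 0, 0],
    [0, 0, 0],
    [0, 0, 0],
    [0, 0, 0]
  ],
  "claw": [0, 0, 0, 0, 0]
}}

```text
t: 1.23
eef_pos: [398.8, 249.1, 178.6]
tcp_rot: [-3.141, 0.0, 3.075]
ft_force: [0.4, 0.1, 0.1]
opening: 0.998
grip_force: 0.0
```

Run:
```python
from h import *
s=state();print(s["eef_pos"],s["tcp_rot"],s["t"])
c=calibration("wrist");im=read_camera("wrist");np.save("w0.npy",im);np.save("w0T.npy",c["T"]);print(c)
cv2.imwrite("pics/w0.png",im[:,:,::-1])
# lamp shade rim, rough triangulation
ct,cs=calibration("top"),calibration("scene")
a,d=rays(ct,[[128,118]]);b,e=rays(cs,[[262,68]])
t=np.linalg.lstsq(np.c_[d[0],-e[0]],b-a,rcond=None)[0];print("shade",a+d[0]*t[0],b+e[0]*t[1])
```

```text
[398.81641761 249.08176737 178.63083485] [-3.14089246e+00  4.44081720e-04  3.07500259e+00] 1.2333
{'camera_matrix': array([[284.63381415,   0.        , 256.68144917],
       [  0.        , 284.63381415, 197.21489617],
       [  0.        ,   0.        ,   1.        ]]), 'k1': 0.015274335043921186, 'T': array([[ 6.62642850e-02,  9.67433263e-01,  2.44298845e-01,
         3.30943839e+02],
       [ 9.97800399e-01, -6.37944359e-02, -1.80175669e-02,
         2.54145487e+02],
       [-1.84588652e-03,  2.44955406e-01, -9.69532589e-01,
         3.85206897e+02],
       [ 0.00000000e+00,  0.00000000e+00,  0.00000000e+00,
         1.00000000e+00]])}
shade [712.36659733 345.51129851 208.8286495 ] [755.42530833 308.45562836 216.1049729 ]
```

View pics/w0.png

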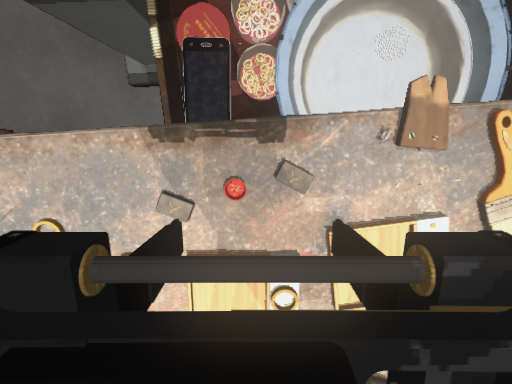

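The wrist view shows stones at (295,177) and (175,206), and the cup at (234,188).

Run:
```python
from h import *
np.set_printoptions(precision=1,suppress=True)
im=np.load("w0.npy");cal=calibration("wrist");cal["T"]=np.load("w0T.npy")
hsv=cv2.cvtColor(im,cv2.COLOR_RGB2HSV);print(hsv[177,285:305:5],hsv[177,325],hsv[206,170:182:5],hsv[206,150],hsv[230,180])
lab=cv2.cvtColor(im,cv2.COLOR_RGB2LAB).astype(int)
out=[]
for n,x,y,z in(("st1",295,177,14),("st2",175,206,14),("cup",234,188,10)):
    H=26; w=lab[y-H:y+H,x-H:x+H]
    ref=np.median(w[H-4:H+5,H-4:H+5].reshape(-1,3),0)
    d=np.sqrt((((w-ref)*[.5,1.5,1.5])**2).sum(2)); g=np.uint8(np.clip(d*6,0,255))
    g=cv2.GaussianBlur(cv2.resize(g,None,fx=4,fy=4,interpolation=cv2.INTER_CUBIC),(0,0),3)
    t,b=cv2.threshold(g,0,255,cv2.THRESH_OTSU+cv2.THRESH_BINARY_INV)
    b=cv2.morphologyEx(b,cv2.MORPH_OPEN,np.ones((25,25)));b=cv2.morphologyEx(b,cv2.MORPH_CLOSE,np.ones((25,25)))
    cs,_=cv2.findContours(b,cv2.RETR_EXTERNAL,cv2.CHAIN_APPROX_NONE)
    c=max(cs,key=cv2.contourArea).reshape(-1,2);p=(c+.5)/4-.5+[x-H,y-H]
    r=cv2.minAreaRect(plane(cal,p,z).astype(np.float32));e=cv2.boxPoints(r);q=max(e[1]-e[0],e[2]-e[1],key=lambda v:np.hypot(*v))
    print(n,np.array(r[0]),np.array(r[1]),np.degrees(np.arctan2(q[1],q[0]))%180)
    v=cv2.resize(np.uint8(im[y-H:y+H,x-H:x+H,::-1]),None,fx=4,fy=4,interpolation=cv2.INTER_NEAREST);cv2.drawContours(v,[c],-1,(0,255,0),1);out.append(v)
cv2.imwrite("pics/w0c.png",np.hstack(out))
```

```text
[[ 16  49 135]
 [ 16  49 150]
 [ 15  51 151]
 [ 20  92 192]] [ 14  42 178] [[ 18  71 180]
 [ 15  48 163]
 [ 17  63 175]] [ 14  37 181] [13 53 43]
st1 [400.2 299.2] [69.  69.5] 176.79456
st2 [429.5 134.6] [71.5 76.4] 173.43703
cup [409.9 220.1] [25.7 23.8] 86.22736
```

View pics/w0c.png

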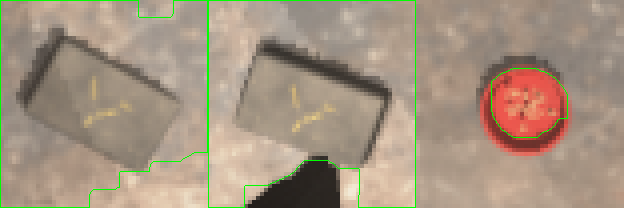

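The contours are spoiled by shadow and finger, but the top-face corners can be read from the crop. Stone 1: (65,38), (180,100), (142,167), (27,102). Stone 2: (54,52), (180,95), (158,165), (28,127).

Run:
```python
from h import *
np.set_printoptions(precision=1,suppress=True)
cal=calibration("wrist");cal["T"]=np.load("w0T.npy")
for n,x,y,c in(("st1",295,177,[(65,38),(180,100),(142,167),(27,102)]),("st2",175,206,[(54,52),(180,95),(158,165),(28,127)])):
    p=(np.float64(c)+.5)/4-.5+[x-26,y-26]; w=plane(cal,p,14); L=(w[0]+w[3]-w[1]-w[2])/2;W=(w[0]+w[1]-w[2]-w[3])/2
    print(n,w.mean(0),np.hypot(*L),np.degrees(np.arctan2(L[1],L[0]))%180,np.hypot(*W),np.degrees(np.arctan2(W[1],W[0]))%180)
    print(n,"topcam",0)
print(plane(cal,[[234.0-26+(526-416)/4,188-26+113/4]],10))
```

```text
st1 [399.2 299. ] 44.04723699503286 57.40947838459121 24.860271436229038 147.86802962112122
st1 topcam 0
st2 [431.1 135.7] 44.6534863561911 67.57105549303118 27.423763546736193 155.00305826887327
st2 topcam 0
[[413.9 219.3]]
```

```bash
python3 -c "
from cell import *
s=state();print(s['eef_pos'],s['tcp_rot'],s['joints'])"
```

```text
[398.30815029 251.16660283 178.70312995] [3.14148568e+00 3.61233147e-04 3.07442014e+00] [ 4.22244544e-01  2.72232044e-01  1.92256956e+00 -9.29375912e-05
  9.46421937e-01 -1.08132498e+00]
```

{"fn": "arm_command", "kwargs": {
  "delta_pos": [
    [0.07, -0.11, -0.02],
    [0.14, -0.22, -0.04],
    [0.21, -0.34, -0.06],
    [0.28, -0.46, -0.08],
    [0.35, -0.57, -0.1]
  ],
  "delta_rot": [
    [0, 0, 0],
    [0, 0, 0],
    [0, 0, 0],
    [0, 0, 0],
    [0, 0, 0]
  ],
  "claw": [0, 0, 0, 0, 0]
}}

```text
t: 1.7
eef_pos: [485.5, 110.4, 153.4]
tcp_rot: [3.141, 0.0, 3.08]
ft_force: [0.3, 0.5, -0.4]
opening: 1.001
grip_force: 0.0
```

{"fn": "arm_command", "kwargs": {
  "delta_pos": [
    [0.05, -0.08, -0.1],
    [0.1, -0.16, -0.2],
    [0.141, -0.23, -0.3],
    [0.141, -0.23, -0.3],
    [0.141, -0.23, -0.3]
  ],
  "delta_rot": [
    [0, 0, 0],
    [0, 0, 0],
    [0, 0, 0],
    [0, 0, 0],
    [0, 0, 0]
  ],
  "claw": [0, 0, 0, 0, 0]
}}

```text
t: 2.12
eef_pos: [519.8, 53.8, 77.4]
tcp_rot: [3.141, -0.003, 3.078]
ft_force: [-0.5, -0.1, -0.1]
opening: 1.001
grip_force: 0.0
```

Run:
```python
from h import *
s=state();print(s["eef_pos"],s["tcp_rot"],s["t"])
c=calibration("wrist");im=read_camera("wrist")
cv2.imwrite("pics/w1.png",im[:,:,::-1])
from numpy.linalg import inv
for p in[(520.2,53.5,10),(460.8,-51.7,10),tuple(s["eef_pos"])]:
    q=inv(c["T"])@np.r_[p,1];print(c["camera_matrix"]@(q[:3]/q[2]))
```

```text
[519.75631728  53.81068013  77.42436202] [ 3.14142785e+00 -2.66339998e-03  3.07789726e+00] 2.1167
[256.30773291 196.7237624    1.        ]
[141.57723774 142.82593221   1.        ]
[256.47560922 217.3886304    1.        ]
```

View pics/w1.png

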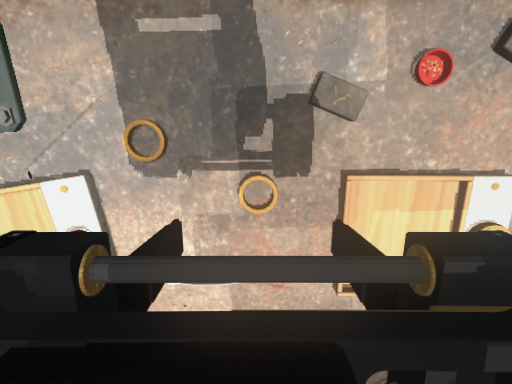

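The ring is at (258,194), within 2–3 px of the prediction. Descending.

{"fn": "arm_command", "kwargs": {
  "delta_pos": [
    [-0.002, 0.002, -0.1],
    [-0.004, 0.004, -0.2],
    [-0.004, 0.004, -0.27],
    [-0.004, 0.004, -0.302],
    [-0.004, 0.004, -0.302]
  ],
  "delta_rot": [
    [0, 0, 0],
    [0, 0, 0],
    [0, 0, 0],
    [0, 0, 0],
    [0, 0, 0]
  ],
  "claw": [0, 0, 0, 0.3, 0.5]
}}

```text
t: 2.58
eef_pos: [518.7, 55.6, 2.7]
tcp_rot: [3.141, -0.001, 3.08]
ft_force: [0.1, 0.3, -0.5]
opening: 0.91
grip_force: 0.0
```

{"fn": "arm_command", "kwargs": {
  "delta_pos": [
    [0, 0, 0],
    [0, 0, 0],
    [0, 0, 0],
    [0, 0, 0],
    [0, 0, 0]
  ],
  "delta_rot": [
    [0, 0, 0],
    [0, 0, 0],
    [0, 0, 0],
    [0, 0, 0],
    [0, 0, 0]
  ],
  "claw": [1, 1, 1, 1, 1]
}}

```text
t: 3.0
eef_pos: [519.4, 54.4, 3.6]
tcp_rot: [3.141, 0.001, 3.079]
ft_force: [-0.1, -0.5, -0.4]
opening: 0.569
grip_force: 0.0
```

Run:
```python
from h import *
np.set_printoptions(precision=1,suppress=True)
s=state();print(s["eef_pos"],s["opening"],s["grip_force"],s["t"])
# reuse w1 pose: translate current wrist T by TCP shift
c=calibration("wrist");c["T"]=c["T"].copy();c["T"][:3,3]+=np.array([519.76,53.81,77.42])-s["eef_pos"]
for n,p,z in(("st2",[(321,71),(368,97),(353,121),(310,97)],14),("cup",[(434,67)],11),("ringR",[(145,141)],10),("ringL",[(258,194)],10)):
    print(n,plane(c,p,z).tolist(),plane(c,p,z).mean(0))
```

```text
[519.4  54.4   3.6] 0.5690017853788505 0.0 3.0
st2 [[409.5689287821371, 117.2988279723525], [433.8583792822475, 159.0615335258881], [453.7454251080137, 146.20793842389637], [430.46342665597086, 107.38112669181646]] [431.9 132.5]
cup [[412.57935927209536, 216.78096541984993]] [412.6 216.8]
ringR [[459.7968892685707, -47.88795733080085]] [459.8 -47.9]
ringL [[517.758913935148, 55.341223042266826]] [517.8  55.3]
```

{"fn": "arm_command", "kwargs": {
  "delta_pos": [
    [0, 0, 0],
    [0, 0, 0],
    [0, 0, 0],
    [0, 0, 0.0],
    [0, 0, 0.04]
  ],
  "delta_rot": [
    [0, 0, 0],
    [0, 0, 0],
    [0, 0, 0],
    [0, 0, 0],
    [0, 0, 0]
  ],
  "claw": [1, 1, 1, 1, 1]
}}

```text
t: 3.42
eef_pos: [518.3, 54.4, 12.0]
tcp_rot: [3.142, -0.003, 3.079]
ft_force: [0.2, 0.4, -0.0]
opening: 0.216
grip_force: 0.0
```

Run:
```python
from h import *
s=state();print(s["eef_pos"],s["opening"],s["grip_force"])
im=read_camera("wrist");t=read_camera("scene")
a=cv2.resize(im[100:300,100:420,::-1],(480,300));b=cv2.resize(t[150:310,180:352,::-1],(320,300),interpolation=cv2.INTER_CUBIC)
cv2.imwrite("pics/w2.png",np.hstack([a,b]));s=state();print(s["opening"],s["grip_force"])
```

```text
[518.26383534  54.39478104  11.99999118] 0.2161260974866085 0.0
0.13133675904916556 0.0
```

View pics/w2.png

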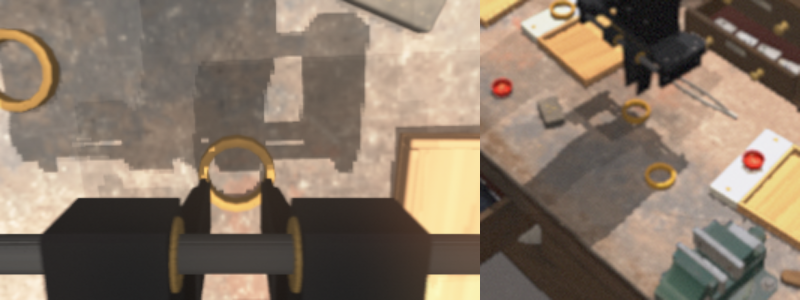

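The fingers (crop rows ≥180) closed without touching the ring, which still lies on the bench at (237,172). So the tips probably sit higher when open. I'll open to the ring's size and measure where the tips are.

{"fn": "arm_command", "kwargs": {
  "delta_pos": [
    [0, 0, 0],
    [0, 0, 0],
    [0, 0, 0],
    [0, 0, 0],
    [0, 0, 0]
  ],
  "delta_rot": [
    [0, 0, 0],
    [0, 0, 0],
    [0, 0, 0],
    [0, 0, 0],
    [0, 0, 0]
  ],
  "claw": [0.45, 0.45, 0.45, 0.45, 0.45]
}}

```text
t: 3.93
eef_pos: [519.0, 54.4, 12.8]
tcp_rot: [3.142, -0.0, 3.079]
ft_force: [-0.4, 0.2, 0.2]
opening: 0.423
grip_force: 0.0
```

{"fn": "arm_command", "kwargs": {
  "delta_pos": [
    [0, 0, -0.01],
    [0, 0, -0.02],
    [0, 0, -0.03],
    [0, 0, -0.04],
    [0, 0, -0.04]
  ],
  "delta_rot": [
    [0, 0, 0],
    [0, 0, 0],
    [0, 0, 0],
    [0, 0, 0],
    [0, 0, 0]
  ],
  "claw": [0.45, 0.45, 0.45, 0.45, 0.45]
}}

```text
t: 4.35
eef_pos: [518.8, 54.4, 2.3]
tcp_rot: [3.142, -0.001, 3.079]
ft_force: [1.1, -0.1, -0.3]
opening: 0.552
grip_force: 0.0
```

Run:
```python
from h import *
s=state();print(s["eef_pos"],s["opening"],s["grip_force"])
im=read_camera("wrist")
cv2.imwrite("pics/w3.png",cv2.resize(im[150:290,150:350,::-1],None,fx=4,fy=4,interpolation=cv2.INTER_CUBIC))
```

```text
[518.80519099  54.44440661   2.32426544] 0.5519023340273537 0.0
```

View pics/w3.png

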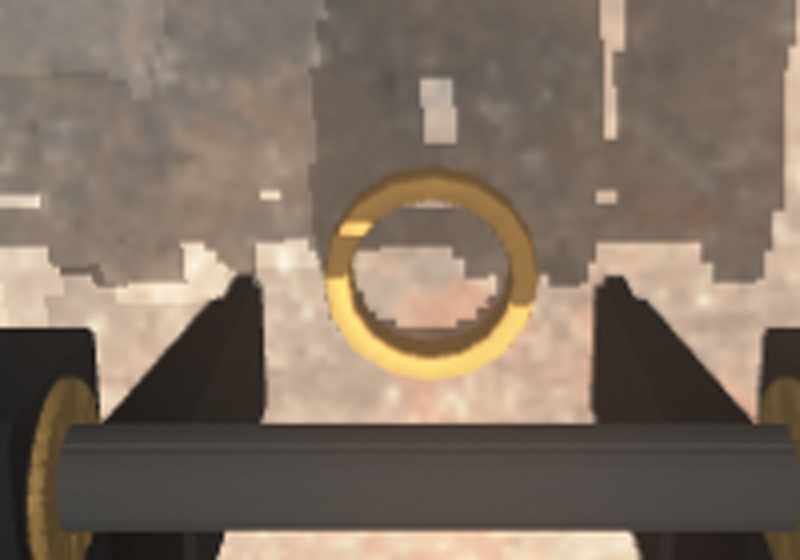

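The ring is at (432,272). The finger tips' lower edges sit at rows 275–420, columns 262 and 595. Gap and row together put the tips about 35 mm above the nominal TCP, so I'll descend in small steps and watch the force.

{"fn": "arm_command", "kwargs": {
  "delta_pos": [
    [0, 0, -0.016],
    [0, 0, -0.032],
    [0, 0, -0.048],
    [0, 0, -0.064],
    [0, 0, -0.08]
  ],
  "delta_rot": [
    [0, 0, 0],
    [0, 0, 0],
    [0, 0, 0],
    [0, 0, 0],
    [0, 0, 0]
  ],
  "claw": [0.45, 0.45, 0.45, 0.45, 0.45]
}}

```text
t: 4.82
eef_pos: [519.0, 54.4, -17.6]
tcp_rot: [3.142, -0.0, 3.079]
ft_force: [-0.6, -0.0, -0.1]
opening: 0.55
grip_force: 0.0
```

Indeed no contact. Continuing in finer steps.

{"fn": "arm_command", "kwargs": {
  "delta_pos": [
    [0, 0, -0.006],
    [0, 0, -0.012],
    [0, 0, -0.018],
    [0, 0, -0.024],
    [0, 0, -0.03]
  ],
  "delta_rot": [
    [0, 0, 0],
    [0, 0, 0],
    [0, 0, 0],
    [0, 0, 0],
    [0, 0, 0]
  ],
  "claw": [0.45, 0.45, 0.45, 0.45, 0.45]
}}

```text
t: 5.23
eef_pos: [519.2, 54.5, -24.6]
tcp_rot: [3.142, 0.0, 3.079]
ft_force: [0.3, -0.1, -0.5]
opening: 0.549
grip_force: 0.0
```

{"fn": "arm_command", "kwargs": {
  "delta_pos": [
    [0, 0, -0.003],
    [0, 0, -0.006],
    [0, 0, -0.01],
    [0, 0, -0.014],
    [0, 0, -0.016]
  ],
  "delta_rot": [
    [0, 0, 0],
    [0, 0, 0],
    [0, 0, 0],
    [0, 0, 0],
    [0, 0, 0]
  ],
  "claw": [0.45, 0.45, 0.45, 0.45, 0.45]
}}

```text
t: 5.65
eef_pos: [519.1, 54.4, -28.6]
tcp_rot: [3.142, -0.0, 3.079]
ft_force: [-0.9, -0.8, -0.7]
opening: 0.552
grip_force: 0.0
```

{"fn": "arm_command", "kwargs": {
  "delta_pos": [
    [0, 0, -0.004],
    [0, 0, -0.008],
    [0, 0, -0.008],
    [0, 0, -0.008],
    [0, 0, -0.008]
  ],
  "delta_rot": [
    [0, 0, 0],
    [0, 0, 0],
    [0, 0, 0],
    [0, 0, 0],
    [0, 0, 0]
  ],
  "claw": [0.45, 0.5, 0.7, 1, 1]
}}

```text
t: 6.07
eef_pos: [519.1, 54.5, -30.6]
tcp_rot: [3.141, -0.0, 3.079]
ft_force: [0.8, 0.9, -1.0]
opening: 0.405
grip_force: 30.0
```

{"fn": "arm_command", "kwargs": {
  "delta_pos": [
    [0, 0, 0],
    [0, 0, 0],
    [0, 0, 0],
    [0, 0, 0],
    [0, 0, 0]
  ],
  "delta_rot": [
    [0, 0, 0],
    [0, 0, 0],
    [0, 0, 0],
    [0, 0, 0],
    [0, 0, 0]
  ],
  "claw": [1, 1, 1, 1, 1]
}}

```text
t: 6.48
eef_pos: [519.1, 54.4, -30.5]
tcp_rot: [3.142, -0.0, 3.079]
ft_force: [0.2, -0.5, 0.2]
opening: 0.406
grip_force: 30.0
```

{"fn": "arm_command", "kwargs": {
  "delta_pos": [
    [0, 0, 0.04],
    [0, 0, 0.14],
    [0, 0, 0.28],
    [0, 0, 0.4],
    [0, 0, 0.4]
  ],
  "delta_rot": [
    [0, 0, 0],
    [0, 0, 0],
    [0, 0, 0],
    [0, 0, 0],
    [0, 0, 0]
  ],
  "claw": [1, 1, 1, 1, 1]
}}

```text
t: 6.9
eef_pos: [521.4, 54.5, 75.0]
tcp_rot: [3.141, 0.008, 3.079]
ft_force: [1.0, -0.3, -0.2]
opening: 0.401
grip_force: 30.0
```

Run:
```python
from h import *
c=calibration("top");print(plane(c,[(168.3,148.5)],60), state()["grip_force"],state()["opening"])
```

```text
[[685.94675588 279.55987818]] 29.999794559553266 0.4013056058721859
```

{"fn": "arm_command", "kwargs": {
  "delta_pos": [
    [0.06, 0.11, 0],
    [0.13, 0.25, 0],
    [0.21, 0.39, 0],
    [0.27, 0.51, 0],
    [0.296, 0.551, 0]
  ],
  "delta_rot": [
    [0, 0, 0],
    [0, 0, 0],
    [0, 0, 0],
    [0, 0, 0],
    [0, 0, 0]
  ],
  "claw": [1, 1, 1, 1, 1]
}}

```text
t: 7.32
eef_pos: [594.4, 195.8, 69.6]
tcp_rot: [3.141, 0.001, 3.081]
ft_force: [-0.6, 0.1, -0.7]
opening: 0.402
grip_force: 30.0
```

{"fn": "arm_command", "kwargs": {
  "delta_pos": [
    [0, 0, -0.06],
    [0, 0, -0.16],
    [0, 0, -0.26],
    [0, 0, -0.33],
    [0, 0, -0.35]
  ],
  "delta_rot": [
    [0, 0, 0],
    [0, 0, 0],
    [0, 0, 0],
    [0, 0, 0],
    [0, 0, 0]
  ],
  "claw": [1, 1, 1, 1, 1]
}}

```text
t: 7.73
eef_pos: [591.3, 191.5, -20.7]
tcp_rot: [-3.14, -0.004, 3.079]
ft_force: [-0.6, -1.0, -1.0]
opening: 0.406
grip_force: 30.0
```

Run:
```python
from h import *
s=state();print(s["eef_pos"],s["ft_force"],s["grip_force"])
im=read_camera("wrist")
cv2.imwrite("pics/w4.png",im[110:384,60:450,::-1])
```

```text
[591.3312681  191.49150629 -20.73633974] [-0.6457427  -1.02204715 -0.95626571] 29.999749269336462
```

View pics/w4.png

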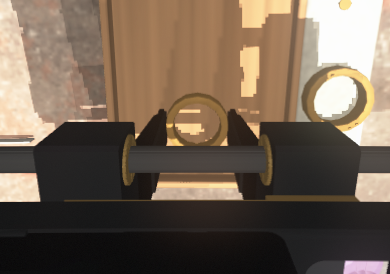

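The ring is held level over the middle of the ring tray. Lowering the last 7 mm.

{"fn": "arm_command", "kwargs": {
  "delta_pos": [
    [0, 0, -0.008],
    [0, 0, -0.016],
    [0, 0, -0.022],
    [0, 0, -0.026],
    [0, 0, -0.028]
  ],
  "delta_rot": [
    [0, 0, 0],
    [0, 0, 0],
    [0, 0, 0],
    [0, 0, 0],
    [0, 0, 0]
  ],
  "claw": [1, 1, 1, 1, 1]
}}

```text
t: 8.2
eef_pos: [593.3, 192.2, -24.5]
tcp_rot: [3.141, 0.001, 3.079]
ft_force: [-0.2, -0.4, -0.3]
opening: 0.408
grip_force: 30.0
```

{"fn": "arm_command", "kwargs": {
  "delta_pos": [
    [0, 0, -0.002],
    [0, 0, -0.004],
    [0, 0, -0.004],
    [0, 0, -0.004],
    [0, 0, -0.004]
  ],
  "delta_rot": [
    [0, 0, 0],
    [0, 0, 0],
    [0, 0, 0],
    [0, 0, 0],
    [0, 0, 0]
  ],
  "claw": [1, 1, 1, 1, 1]
}}

```text
t: 8.62
eef_pos: [593.3, 192.2, -25.7]
tcp_rot: [3.141, 0.0, 3.079]
ft_force: [-0.9, -0.2, 6.4]
opening: 0.406
grip_force: 30.0
```

Touching the floor (6 N). Releasing and lifting.

{"fn": "arm_command", "kwargs": {
  "delta_pos": [
    [0, 0, 0],
    [0, 0, 0],
    [0, 0, 0],
    [0, 0, 0],
    [0, 0, 0]
  ],
  "delta_rot": [
    [0, 0, 0],
    [0, 0, 0],
    [0, 0, 0],
    [0, 0, 0],
    [0, 0, 0]
  ],
  "claw": [0.45, 0.45, 0.45, 0.45, 0.45]
}}

```text
t: 9.03
eef_pos: [593.0, 192.2, -26.2]
tcp_rot: [3.142, -0.0, 3.079]
ft_force: [-0.1, -0.2, 0.4]
opening: 0.546
grip_force: 0.0
```

{"fn": "arm_command", "kwargs": {
  "delta_pos": [
    [0, 0, 0.04],
    [0, 0, 0.14],
    [0, 0, 0.27],
    [0, 0, 0.37],
    [0, 0, 0.38]
  ],
  "delta_rot": [
    [0, 0, 0],
    [0, 0, 0],
    [0, 0, 0],
    [0, 0, 0],
    [0, 0, 0]
  ],
  "claw": [0.45, 0.45, 0.45, 0.45, 0.45]
}}

```text
t: 9.45
eef_pos: [595.2, 192.7, 74.3]
tcp_rot: [3.14, 0.007, 3.079]
ft_force: [-0.2, -0.0, 0.3]
opening: 0.553
grip_force: 0.0
```

{"fn": "arm_command", "kwargs": {
  "delta_pos": [
    [-0.07, -0.13, 0],
    [-0.15, -0.27, 0],
    [-0.23, -0.42, 0],
    [-0.32, -0.58, 0],
    [-0.4, -0.73, 0]
  ],
  "delta_rot": [
    [0, 0, 0],
    [0, 0, 0],
    [0, 0, 0],
    [0, 0, 0],
    [0, 0, 0]
  ],
  "claw": [0.35, 0.35, 0.35, 0.35, 0.35]
}}

```text
t: 9.87
eef_pos: [494.5, 13.7, 69.1]
tcp_rot: [3.142, 0.0, 3.08]
ft_force: [1.4, -1.0, 0.2]
opening: 0.648
grip_force: 0.0
```

{"fn": "arm_command", "kwargs": {
  "delta_pos": [
    [-0.07, -0.13, 0],
    [-0.12, -0.21, 0],
    [-0.132, -0.238, -0.1],
    [-0.132, -0.238, -0.22],
    [-0.132, -0.238, -0.3]
  ],
  "delta_rot": [
    [0, 0, 0],
    [0, 0, 0],
    [0, 0, 0],
    [0, 0, 0],
    [0, 0, 0]
  ],
  "claw": [0.35, 0.35, 0.35, 0.35, 0.35]
}}

```text
t: 10.28
eef_pos: [462.3, -45.4, -7.2]
tcp_rot: [3.142, 0.0, 3.077]
ft_force: [-0.5, 0.2, 0.2]
opening: 0.652
grip_force: 0.0
```

{"fn": "arm_command", "kwargs": {
  "delta_pos": [
    [0, 0, -0.03],
    [0, 0, -0.06],
    [0, 0, -0.085],
    [0, 0, -0.098],
    [0, 0, -0.098]
  ],
  "delta_rot": [
    [0, 0, 0],
    [0, 0, 0],
    [0, 0, 0],
    [0, 0, 0],
    [0, 0, 0]
  ],
  "claw": [0.35, 0.35, 0.35, 0.35, 0.35]
}}

```text
t: 10.7
eef_pos: [463.1, -44.5, -30.5]
tcp_rot: [3.142, 0.0, 3.079]
ft_force: [0.0, -0.6, -0.5]
opening: 0.654
grip_force: 0.0
```

{"fn": "arm_command", "kwargs": {
  "delta_pos": [
    [0, 0, 0],
    [0, 0, 0],
    [0, 0, 0],
    [0, 0, 0],
    [0, 0, 0]
  ],
  "delta_rot": [
    [0, 0, 0],
    [0, 0, 0],
    [0, 0, 0],
    [0, 0, 0],
    [0, 0, 0]
  ],
  "claw": [1, 1, 1, 1, 1]
}}

```text
t: 11.12
eef_pos: [463.1, -44.7, -30.1]
tcp_rot: [-3.142, 0.001, 3.079]
ft_force: [-0.0, 0.2, 4.5]
opening: 0.405
grip_force: 30.0
```

{"fn": "arm_command", "kwargs": {
  "delta_pos": [
    [0, 0, 0.04],
    [0, 0, 0.14],
    [0, 0, 0.28],
    [0, 0, 0.4],
    [0, 0, 0.4]
  ],
  "delta_rot": [
    [0, 0, 0],
    [0, 0, 0],
    [0, 0, 0],
    [0, 0, 0],
    [0, 0, 0]
  ],
  "claw": [1, 1, 1, 1, 1]
}}

```text
t: 11.53
eef_pos: [464.8, -45.0, 74.5]
tcp_rot: [-3.14, 0.007, 3.079]
ft_force: [0.7, 0.2, 0.0]
opening: 0.402
grip_force: 30.0
```

{"fn": "arm_command", "kwargs": {
  "delta_pos": [
    [0.04, 0.11, 0],
    [0.08, 0.24, 0],
    [0.12, 0.37, 0],
    [0.17, 0.5, 0],
    [0.21, 0.62, 0]
  ],
  "delta_rot": [
    [0, 0, 0],
    [0, 0, 0],
    [0, 0, 0],
    [0, 0, 0],
    [0, 0, 0]
  ],
  "claw": [1, 1, 1, 1, 1]
}}

```text
t: 11.95
eef_pos: [515.7, 112.2, 69.7]
tcp_rot: [3.141, 0.0, 3.079]
ft_force: [1.1, -0.4, -1.2]
opening: 0.406
grip_force: 30.0
```

{"fn": "arm_command", "kwargs": {
  "delta_pos": [
    [0.04, 0.12, 0],
    [0.08, 0.24, 0],
    [0.119, 0.34, 0],
    [0.119, 0.34, 0],
    [0.119, 0.34, 0]
  ],
  "delta_rot": [
    [0, 0, 0],
    [0, 0, 0],
    [0, 0, 0],
    [0, 0, 0],
    [0, 0, 0]
  ],
  "claw": [1, 1, 1, 1, 1]
}}

```text
t: 12.37
eef_pos: [544.7, 196.3, 69.1]
tcp_rot: [-3.141, -0.001, 3.081]
ft_force: [0.2, -0.9, -0.4]
opening: 0.404
grip_force: 30.0
```

{"fn": "arm_command", "kwargs": {
  "delta_pos": [
    [0, 0, -0.06],
    [0, 0, -0.16],
    [0, 0, -0.26],
    [0, 0, -0.33],
    [0, 0, -0.36]
  ],
  "delta_rot": [
    [0, 0, 0],
    [0, 0, 0],
    [0, 0, 0],
    [0, 0, 0],
    [0, 0, 0]
  ],
  "claw": [1, 1, 1, 1, 1]
}}

```text
t: 12.78
eef_pos: [543.6, 193.9, -22.6]
tcp_rot: [-3.141, -0.004, 3.078]
ft_force: [1.4, 0.2, -0.2]
opening: 0.397
grip_force: 30.0
```

{"fn": "arm_command", "kwargs": {
  "delta_pos": [
    [0, 0, -0.006],
    [0, 0, -0.012],
    [0, 0, -0.018],
    [0, 0, -0.022],
    [0, 0, -0.022]
  ],
  "delta_rot": [
    [0, 0, 0],
    [0, 0, 0],
    [0, 0, 0],
    [0, 0, 0],
    [0, 0, 0]
  ],
  "claw": [1, 1, 1, 1, 1]
}}

```text
t: 13.2
eef_pos: [545.7, 195.4, -25.1]
tcp_rot: [3.141, 0.002, 3.079]
ft_force: [0.1, -1.3, 3.6]
opening: 0.401
grip_force: 30.0
```

{"fn": "arm_command", "kwargs": {
  "delta_pos": [
    [0, 0, 0],
    [0, 0, 0],
    [0, 0, 0],
    [0, 0, 0],
    [0, 0, 0]
  ],
  "delta_rot": [
    [0, 0, 0],
    [0, 0, 0],
    [0, 0, 0],
    [0, 0, 0],
    [0, 0, 0]
  ],
  "claw": [0.45, 0.45, 0.45, 0.45, 0.45]
}}

```text
t: 13.62
eef_pos: [545.1, 195.4, -26.1]
tcp_rot: [3.141, -0.0, 3.079]
ft_force: [0.3, 0.1, -1.0]
opening: 0.548
grip_force: 0.0
```

{"fn": "arm_command", "kwargs": {
  "delta_pos": [
    [0, 0, 0.04],
    [0, 0, 0.14],
    [0, 0, 0.27],
    [0, 0, 0.38],
    [0, 0, 0.38]
  ],
  "delta_rot": [
    [0, 0, 0],
    [0, 0, 0],
    [0, 0, 0],
    [0, 0, 0],
    [0, 0, 0]
  ],
  "claw": [0.45, 0.45, 0.45, 0.45, 0.45]
}}

```text
t: 14.03
eef_pos: [547.4, 196.0, 74.5]
tcp_rot: [3.139, 0.007, 3.079]
ft_force: [0.8, 0.0, -0.7]
opening: 0.549
grip_force: 0.0
```

Run:
```python
from h import *
s=state();print(s["eef_pos"],s["joints"])
c=calibration("wrist");im=read_camera("wrist");np.save("w5T.npy",c["T"])
out=[]
for p in[(400,298,14),(431,134,14)]:
    q=np.linalg.inv(c["T"])@np.r_[p,1];u=c["camera_matrix"]@(q[:3]/q[2]);x,y=int(u[0]),int(u[1]);print(x,y)
    x=min(max(x,32),480);y=min(max(y,32),352);print(x,y)
    out.append(cv2.resize(im[y-32:y+32,x-32:x+32,::-1],None,fx=6,fy=6,interpolation=cv2.INTER_CUBIC))
cv2.imwrite("pics/w5.png",np.hstack(out))
```

```text
[547.40443423 196.02040229  74.54715999] [ 2.30235443e-01  5.50426294e-01  1.77977131e+00  1.19749171e-04
  8.03722200e-01 -1.27801029e+00]
367 19
367 32
176 72
176 72
```

View pics/w5.png

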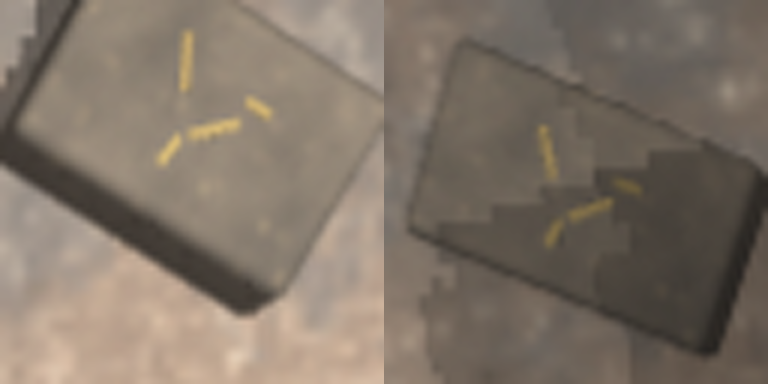

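Both stones' top faces are clear. Left crop corners: (15,128), (280,293), (384,102). Right crop corners (local): (80,40), (372,168), (325,352), (25,228).

Run:
```python
from h import *
c=calibration("wrist");c["T"]=np.load("w5T.npy")
for n,x,y,k in(("st1",367,32,[(119,-63),(384,102),(280,293),(15,128)]),("st2",176,72,[(80,40),(372,168),(325,352),(25,228)])):
    p=(np.float64(k)+.5)/6-.5+[x-32,y-32]; w=plane(c,p,14); L=(w[0]+w[3]-w[1]-w[2])/2;W=(w[0]+w[1]-w[2]-w[3])/2
    print(n,w.mean(0),np.hypot(*L),np.degrees(np.arctan2(L[1],L[0]))%180,np.hypot(*W),np.degrees(np.arctan2(W[1],W[0]))%180)
s=state();print(s["eef_pos"])
```

```text
st1 [401.14699365 297.57637921] 43.48726280018815 58.72214811167501 25.916984232931473 149.27560659101303
st2 [431.82728686 134.53675859] 44.57229369265246 64.54170406023128 26.41964257316196 156.1354908202588
[546.49010684 195.7776203   72.1417258 ]
```

{"fn": "arm_command", "kwargs": {
  "delta_pos": [
    [-0.06, -0.032, 0],
    [-0.12, -0.064, 0],
    [-0.18, -0.096, 0],
    [-0.24, -0.128, 0],
    [-0.3, -0.16, 0]
  ],
  "delta_rot": [
    [0, 0, 0.075],
    [0, 0, 0.15],
    [0, 0, 0.225],
    [0, 0, 0.3],
    [0, 0, 0.375]
  ],
  "claw": [0.45, 0.45, 0.45, 0.45, 0.45]
}}

```text
t: 14.5
eef_pos: [468.8, 155.0, 68.4]
tcp_rot: [3.141, -0.001, -2.609]
ft_force: [-0.6, 0.3, 0.7]
opening: 0.554
grip_force: 0.0
```

{"fn": "arm_command", "kwargs": {
  "delta_pos": [
    [-0.03, -0.016, 0],
    [-0.06, -0.032, 0],
    [-0.1, -0.05, -0.04],
    [-0.14, -0.075, -0.1],
    [-0.156, -0.084, -0.15]
  ],
  "delta_rot": [
    [0, 0, 0.075],
    [0, 0, 0.15],
    [0, 0, 0.225],
    [0, 0, 0.3],
    [0, 0, 0.375]
  ],
  "claw": [0.45, 0.45, 0.45, 0.45, 0.45]
}}

```text
t: 14.92
eef_pos: [429.3, 133.8, 30.6]
tcp_rot: [3.14, -0.001, -2.021]
ft_force: [0.3, 0.9, 0.1]
opening: 0.55
grip_force: 0.0
```

{"fn": "arm_command", "kwargs": {
  "delta_pos": [
    [0, 0, -0.02],
    [0, 0, -0.04],
    [0, 0, -0.06],
    [0, 0, -0.06],
    [0, 0, -0.06]
  ],
  "delta_rot": [
    [0, 0, 0.018],
    [0, 0, 0.018],
    [0, 0, 0.018],
    [0, 0, 0.018],
    [0, 0, 0.018]
  ],
  "claw": [0.45, 0.45, 0.45, 0.45, 0.45]
}}

```text
t: 15.33
eef_pos: [431.1, 134.4, 16.3]
tcp_rot: [3.141, -0.0, -1.999]
ft_force: [-0.6, -0.2, 0.8]
opening: 0.55
grip_force: 0.0
```

{"fn": "arm_command", "kwargs": {
  "delta_pos": [
    [0, 0, -0.04],
    [0, 0, -0.09],
    [0, 0, -0.14],
    [0, 0, -0.17],
    [0, 0, -0.184]
  ],
  "delta_rot": [
    [0, 0, 0],
    [0, 0, 0],
    [0, 0, 0],
    [0, 0, 0],
    [0, 0, 0]
  ],
  "claw": [0.45, 0.45, 0.45, 0.45, 0.45]
}}

```text
t: 15.75
eef_pos: [431.0, 134.4, -30.1]
tcp_rot: [3.141, -0.0, -1.998]
ft_force: [0.3, -0.8, -0.9]
opening: 0.551
grip_force: 0.0
```

{"fn": "arm_command", "kwargs": {
  "delta_pos": [
    [0, 0, 0],
    [0, 0, 0],
    [0, 0, 0],
    [0, 0, 0],
    [0, 0, 0]
  ],
  "delta_rot": [
    [0, 0, 0],
    [0, 0, 0],
    [0, 0, 0],
    [0, 0, 0],
    [0, 0, 0]
  ],
  "claw": [1, 1, 1, 1, 1]
}}

```text
t: 16.17
eef_pos: [431.4, 134.4, -29.1]
tcp_rot: [-3.141, 0.0, -1.998]
ft_force: [-0.8, -0.4, 3.7]
opening: 0.291
grip_force: 29.9
```

{"fn": "arm_command", "kwargs": {
  "delta_pos": [
    [0, 0, 0.04],
    [0, 0, 0.14],
    [0, 0, 0.28],
    [0, 0, 0.4],
    [0, 0, 0.4]
  ],
  "delta_rot": [
    [0, 0, 0],
    [0, 0, 0],
    [0, 0, 0],
    [0, 0, 0],
    [0, 0, 0]
  ],
  "claw": [1, 1, 1, 1, 1]
}}

```text
t: 16.58
eef_pos: [433.2, 134.8, 75.0]
tcp_rot: [-3.136, 0.004, -1.998]
ft_force: [0.4, -0.4, 0.1]
opening: 0.286
grip_force: 29.9
```

{"fn": "arm_command", "kwargs": {
  "delta_pos": [
    [0.06, 0.11, 0],
    [0.12, 0.24, 0],
    [0.18, 0.37, 0],
    [0.25, 0.51, 0],
    [0.32, 0.64, 0]
  ],
  "delta_rot": [
    [0, 0, -0.07],
    [0, 0, -0.14],
    [0, 0, -0.21],
    [0, 0, -0.28],
    [0, 0, -0.35]
  ],
  "claw": [1, 1, 1, 1, 1]
}}

```text
t: 17.0
eef_pos: [511.4, 296.3, 70.2]
tcp_rot: [3.141, -0.0, -2.553]
ft_force: [0.0, -0.8, -0.2]
opening: 0.289
grip_force: 29.9
```

{"fn": "arm_command", "kwargs": {
  "delta_pos": [
    [0.06, 0.13, 0],
    [0.12, 0.25, 0],
    [0.18, 0.36, 0],
    [0.22, 0.43, 0],
    [0.236, 0.449, 0]
  ],
  "delta_rot": [
    [0, 0, -0.07],
    [0, 0, -0.14],
    [0, 0, -0.21],
    [0, 0, -0.28],
    [0, 0, -0.329]
  ],
  "claw": [1, 1, 1, 1, 1]
}}

```text
t: 17.42
eef_pos: [570.7, 409.3, 69.4]
tcp_rot: [3.141, 0.0, -3.069]
ft_force: [-0.1, 0.5, 0.1]
opening: 0.288
grip_force: 29.9
```

Run:
```python
from h import *
import time
read_camera("top");im=read_camera("wrist")
s=state();print(s["eef_pos"],s["tcp_rot"],s["grip_force"],s["joints"])
t=read_camera("scene")
a=im[100:384,60:450,::-1];b=cv2.resize(t[100:300,130:405,::-1],(390,284))
cv2.imwrite("pics/w6.png",np.hstack([a,b]))
```

```text
[570.03742922 407.41936828  69.2480141 ] [-3.14138272e+00 -6.78717147e-04 -3.06488335e+00] 29.932954609394073 [ 5.26300241e-01  7.06951782e-01  1.45724661e+00  1.27678813e-04
  9.78096769e-01 -1.12127682e+00]
```

View pics/w6.png

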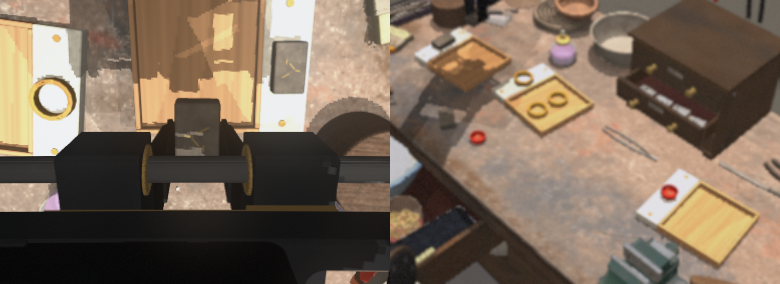

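Both rings lie flat in the ring tray. The stone is held square over the far half of the stone well. Lowering.

{"fn": "arm_command", "kwargs": {
  "delta_pos": [
    [0, 0, -0.06],
    [0, 0, -0.16],
    [0, 0, -0.26],
    [0, 0, -0.33],
    [0, 0, -0.355]
  ],
  "delta_rot": [
    [0, 0, 0],
    [0, 0, 0],
    [0, 0, 0],
    [0, 0, 0],
    [0, 0, 0]
  ],
  "claw": [1, 1, 1, 1, 1]
}}

```text
t: 17.98
eef_pos: [568.5, 404.9, -21.1]
tcp_rot: [-3.14, -0.004, -3.063]
ft_force: [-0.5, -0.7, -0.1]
opening: 0.287
grip_force: 29.9
```

{"fn": "arm_command", "kwargs": {
  "delta_pos": [
    [0, 0, -0.006],
    [0, 0, -0.012],
    [0, 0, -0.018],
    [0, 0, -0.024],
    [0, 0, -0.026]
  ],
  "delta_rot": [
    [0, 0, 0],
    [0, 0, 0],
    [0, 0, 0],
    [0, 0, 0],
    [0, 0, 0]
  ],
  "claw": [1, 1, 1, 1, 1]
}}

```text
t: 18.4
eef_pos: [570.5, 406.8, -24.0]
tcp_rot: [3.141, 0.001, -3.064]
ft_force: [1.0, 0.2, 5.6]
opening: 0.294
grip_force: 29.9
```

{"fn": "arm_command", "kwargs": {
  "delta_pos": [
    [0, 0, 0],
    [0, 0, 0],
    [0, 0, 0],
    [0, 0, 0],
    [0, 0, 0]
  ],
  "delta_rot": [
    [0, 0, 0],
    [0, 0, 0],
    [0, 0, 0],
    [0, 0, 0],
    [0, 0, 0]
  ],
  "claw": [0.5, 0.5, 0.5, 0.5, 0.5]
}}

```text
t: 18.82
eef_pos: [570.1, 406.6, -24.8]
tcp_rot: [3.142, -0.0, -3.065]
ft_force: [-0.4, 0.5, 0.1]
opening: 0.496
grip_force: 0.0
```

{"fn": "arm_command", "kwargs": {
  "delta_pos": [
    [0, 0, 0.04],
    [0, 0, 0.14],
    [0, 0, 0.27],
    [0, 0, 0.38],
    [0, 0, 0.38]
  ],
  "delta_rot": [
    [0, 0, 0],
    [0, 0, 0],
    [0, 0, 0],
    [0, 0, 0],
    [0, 0, 0]
  ],
  "claw": [0.45, 0.45, 0.45, 0.45, 0.45]
}}

```text
t: 19.23
eef_pos: [572.4, 408.1, 77.0]
tcp_rot: [3.138, 0.008, -3.064]
ft_force: [0.2, 0.6, 0.1]
opening: 0.551
grip_force: 0.0
```

{"fn": "arm_command", "kwargs": {
  "delta_pos": [
    [-0.1, -0.064, 0],
    [-0.2, -0.128, 0],
    [-0.3, -0.192, 0],
    [-0.4, -0.256, 0],
    [-0.5, -0.32, 0]
  ],
  "delta_rot": [
    [0, 0, 0.07],
    [0, 0, 0.14],
    [0, 0, 0.21],
    [0, 0, 0.28],
    [0, 0, 0.35]
  ],
  "claw": [0.45, 0.45, 0.45, 0.45, 0.45]
}}

```text
t: 19.65
eef_pos: [443.9, 325.9, 70.6]
tcp_rot: [3.142, 0.0, -2.509]
ft_force: [1.3, -0.3, -0.8]
opening: 0.549
grip_force: 0.0
```

{"fn": "arm_command", "kwargs": {
  "delta_pos": [
    [-0.08, -0.05, 0],
    [-0.14, -0.09, -0.04],
    [-0.18, -0.115, -0.1],
    [-0.18, -0.115, -0.18],
    [-0.18, -0.115, -0.21]
  ],
  "delta_rot": [
    [0, 0, 0.07],
    [0, 0, 0.14],
    [0, 0, 0.21],
    [0, 0, 0.257],
    [0, 0, 0.257]
  ],
  "claw": [0.45, 0.45, 0.45, 0.45, 0.45]
}}

```text
t: 20.07
eef_pos: [399.3, 297.4, 16.7]
tcp_rot: [3.141, -0.001, -2.108]
ft_force: [-0.4, 0.6, -0.5]
opening: 0.55
grip_force: 0.0
```

{"fn": "arm_command", "kwargs": {
  "delta_pos": [
    [0, 0, -0.04],
    [0, 0, -0.09],
    [0, 0, -0.14],
    [0, 0, -0.175],
    [0, 0, -0.189]
  ],
  "delta_rot": [
    [0, 0, 0],
    [0, 0, 0],
    [0, 0, 0],
    [0, 0, 0],
    [0, 0, 0]
  ],
  "claw": [0.45, 0.45, 0.45, 0.45, 0.45]
}}

```text
t: 20.48
eef_pos: [400.2, 297.9, -30.5]
tcp_rot: [3.141, -0.001, -2.113]
ft_force: [-1.3, 0.6, -0.1]
opening: 0.551
grip_force: 0.0
```

{"fn": "arm_command", "kwargs": {
  "delta_pos": [
    [0, 0, 0],
    [0, 0, 0],
    [0, 0, 0],
    [0, 0, 0],
    [0, 0, 0]
  ],
  "delta_rot": [
    [0, 0, 0],
    [0, 0, 0],
    [0, 0, 0],
    [0, 0, 0],
    [0, 0, 0]
  ],
  "claw": [1, 1, 1, 1, 1]
}}

```text
t: 20.9
eef_pos: [400.4, 298.1, -29.0]
tcp_rot: [-3.141, 0.001, -2.111]
ft_force: [0.6, -0.8, 2.7]
opening: 0.292
grip_force: 29.9
```

{"fn": "arm_command", "kwargs": {
  "delta_pos": [
    [0, 0, 0.04],
    [0, 0, 0.14],
    [0, 0, 0.28],
    [0, 0, 0.4],
    [0, 0, 0.4]
  ],
  "delta_rot": [
    [0, 0, 0],
    [0, 0, 0],
    [0, 0, 0],
    [0, 0, 0],
    [0, 0, 0]
  ],
  "claw": [1, 1, 1, 1, 1]
}}

```text
t: 21.32
eef_pos: [402.0, 299.0, 76.0]
tcp_rot: [-3.138, 0.007, -2.111]
ft_force: [0.0, 0.2, -0.2]
opening: 0.289
grip_force: 29.9
```

{"fn": "arm_command", "kwargs": {
  "delta_pos": [
    [0.07, 0.06, 0],
    [0.14, 0.13, 0],
    [0.21, 0.2, 0],
    [0.29, 0.27, 0],
    [0.36, 0.34, 0]
  ],
  "delta_rot": [
    [0, 0, -0.07],
    [0, 0, -0.14],
    [0, 0, -0.21],
    [0, 0, -0.28],
    [0, 0, -0.35]
  ],
  "claw": [1, 1, 1, 1, 1]
}}

```text
t: 21.73
eef_pos: [491.0, 383.6, 70.8]
tcp_rot: [3.142, 0.0, -2.667]
ft_force: [0.9, -0.4, -0.5]
opening: 0.287
grip_force: 29.9
```

{"fn": "arm_command", "kwargs": {
  "delta_pos": [
    [0.04, 0.04, 0],
    [0.085, 0.078, 0],
    [0.085, 0.078, 0],
    [0.085, 0.078, -0.06],
    [0.085, 0.078, -0.12]
  ],
  "delta_rot": [
    [0, 0, -0.07],
    [0, 0, -0.14],
    [0, 0, -0.21],
    [0, 0, -0.257],
    [0, 0, -0.257]
  ],
  "claw": [1, 1, 1, 1, 1]
}}

```text
t: 22.15
eef_pos: [511.6, 402.6, 40.8]
tcp_rot: [3.141, 0.001, -3.069]
ft_force: [0.2, -0.0, -1.0]
opening: 0.289
grip_force: 29.9
```

{"fn": "arm_command", "kwargs": {
  "delta_pos": [
    [0, 0, -0.06],
    [0, 0, -0.13],
    [0, 0, -0.19],
    [0, 0, -0.225],
    [0, 0, -0.235]
  ],
  "delta_rot": [
    [0, 0, 0],
    [0, 0, 0],
    [0, 0, 0],
    [0, 0, 0],
    [0, 0, 0]
  ],
  "claw": [1, 1, 1, 1, 1]
}}

```text
t: 22.57
eef_pos: [510.6, 401.9, -19.7]
tcp_rot: [-3.141, -0.002, -3.065]
ft_force: [0.4, 0.2, -0.4]
opening: 0.288
grip_force: 29.9
```

{"fn": "arm_command", "kwargs": {
  "delta_pos": [
    [0, 0, -0.006],
    [0, 0, -0.012],
    [0, 0, -0.018],
    [0, 0, -0.024],
    [0, 0, -0.027]
  ],
  "delta_rot": [
    [0, 0, 0],
    [0, 0, 0],
    [0, 0, 0],
    [0, 0, 0],
    [0, 0, 0]
  ],
  "claw": [1, 1, 1, 1, 1]
}}

```text
t: 22.98
eef_pos: [511.7, 402.6, -24.0]
tcp_rot: [3.141, 0.001, -3.065]
ft_force: [-2.5, -1.9, 13.8]
opening: 0.29
grip_force: 29.9
```

{"fn": "arm_command", "kwargs": {
  "delta_pos": [
    [0, 0, 0.002],
    [0, 0, 0.002],
    [0, 0, 0.002],
    [0, 0, 0.002],
    [0, 0, 0.002]
  ],
  "delta_rot": [
    [0, 0, 0],
    [0, 0, 0],
    [0, 0, 0],
    [0, 0, 0],
    [0, 0, 0]
  ],
  "claw": [1, 0.5, 0.5, 0.5, 0.5]
}}

```text
t: 23.4
eef_pos: [511.4, 402.4, -24.5]
tcp_rot: [3.141, 0.0, -3.065]
ft_force: [0.4, 0.0, 0.3]
opening: 0.483
grip_force: 0.0
```

{"fn": "arm_command", "kwargs": {
  "delta_pos": [
    [0, 0, 0.04],
    [0, 0, 0.14],
    [0, 0, 0.27],
    [0, 0, 0.38],
    [0, 0, 0.38]
  ],
  "delta_rot": [
    [0, 0, 0],
    [0, 0, 0],
    [0, 0, 0],
    [0, 0, 0],
    [0, 0, 0]
  ],
  "claw": [0.45, 0.45, 0.45, 0.45, 0.45]
}}

```text
t: 23.82
eef_pos: [513.5, 403.9, 76.7]
tcp_rot: [3.138, 0.007, -3.064]
ft_force: [0.5, -0.9, -0.2]
opening: 0.55
grip_force: 0.0
```

{"fn": "arm_command", "kwargs": {
  "delta_pos": [
    [-0.07, -0.13, 0],
    [-0.14, -0.26, 0],
    [-0.21, -0.4, 0],
    [-0.28, -0.53, 0],
    [-0.35, -0.66, 0]
  ],
  "delta_rot": [
    [0, 0, 0],
    [0, 0, 0],
    [0, 0, 0],
    [0, 0, 0],
    [0, 0, 0]
  ],
  "claw": [0.45, 0.45, 0.45, 0.45, 0.45]
}}

```text
t: 24.23
eef_pos: [422.7, 236.1, 70.9]
tcp_rot: [3.141, 0.0, -3.064]
ft_force: [1.6, -0.5, 0.1]
opening: 0.548
grip_force: 0.0
```

{"fn": "arm_command", "kwargs": {
  "delta_pos": [
    [-0.042, -0.08, 0],
    [-0.042, -0.08, -0.06],
    [-0.042, -0.08, -0.14],
    [-0.042, -0.08, -0.2],
    [-0.042, -0.08, -0.22]
  ],
  "delta_rot": [
    [0, 0, 0],
    [0, 0, 0],
    [0, 0, 0],
    [0, 0, 0],
    [0, 0, 0]
  ],
  "claw": [0.45, 0.45, 0.45, 0.45, 0.45]
}}

```text
t: 24.65
eef_pos: [412.9, 217.0, 14.3]
tcp_rot: [-3.141, -0.002, -3.065]
ft_force: [0.4, 0.5, 0.5]
opening: 0.547
grip_force: 0.0
```

Run:
```python
from h import *
read_camera("top");c=calibration("wrist");im=read_camera("wrist")
s=state();print(s["eef_pos"])
h=cv2.cvtColor(im,cv2.COLOR_RGB2HSV)
m=(((h[...,0]<8)|(h[...,0]>172))&(h[...,1]>120))
for b in blobs(m,300,5000):
    (x,y),r=cv2.minEnclosingCircle(b);print(x,y,r,plane(c,[(x,y)],8))
t=read_camera("top")
cv2.imwrite("pics/t7.png",np.hstack([cv2.resize(im[100:300,120:400,::-1],(420,300)),cv2.resize(t[170:250,75:176,::-1],(378,300),interpolation=cv2.INTER_CUBIC)]))
```

```text
[413.09244548 217.27471056  15.1158721 ]
258.1486511230469 216.0 19.562068939208984 [[413.58611519 218.38318133]]
278.0 33.5 34.960792541503906 [[284.47700235 221.61313896]]
```

View pics/t7.png

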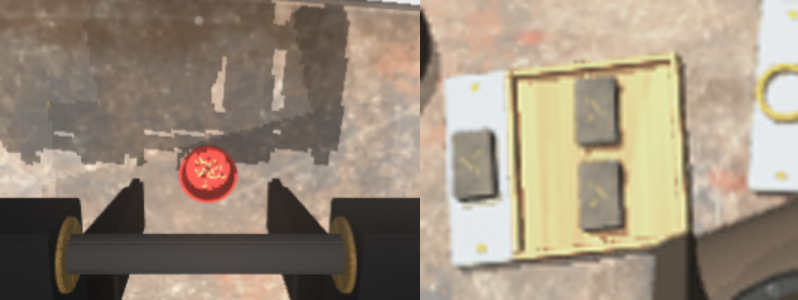

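Both stones lie flat in their tray, and the cup at (208,173) is centred between the fingers. Grasping the cup.

{"fn": "arm_command", "kwargs": {
  "delta_pos": [
    [0, 0.002, -0.04],
    [0, 0.002, -0.09],
    [0, 0.002, -0.14],
    [0, 0.002, -0.175],
    [0, 0.002, -0.185]
  ],
  "delta_rot": [
    [0, 0, 0],
    [0, 0, 0],
    [0, 0, 0],
    [0, 0, 0],
    [0, 0, 0]
  ],
  "claw": [0.45, 0.45, 0.45, 0.45, 0.45]
}}

```text
t: 25.22
eef_pos: [413.3, 217.9, -31.1]
tcp_rot: [-3.142, -0.0, -3.064]
ft_force: [-0.8, 0.3, -0.2]
opening: 0.551
grip_force: 0.0
```

{"fn": "arm_command", "kwargs": {
  "delta_pos": [
    [0, 0, 0],
    [0, 0, 0],
    [0, 0, 0],
    [0, 0, 0],
    [0, 0, 0]
  ],
  "delta_rot": [
    [0, 0, 0],
    [0, 0, 0],
    [0, 0, 0],
    [0, 0, 0],
    [0, 0, 0]
  ],
  "claw": [1, 1, 1, 1, 1]
}}

```text
t: 25.63
eef_pos: [413.7, 218.0, -30.3]
tcp_rot: [3.141, 0.001, -3.065]
ft_force: [-0.2, 0.6, 4.1]
opening: 0.293
grip_force: 30.0
```

{"fn": "arm_command", "kwargs": {
  "delta_pos": [
    [0, 0, 0.04],
    [0, 0, 0.14],
    [0, 0, 0.28],
    [0, 0, 0.42],
    [0, 0, 0.5]
  ],
  "delta_rot": [
    [0, 0, 0],
    [0, 0, 0],
    [0, 0, 0],
    [0, 0, 0],
    [0, 0, 0]
  ],
  "claw": [1, 1, 1, 1, 1]
}}

```text
t: 26.05
eef_pos: [413.8, 218.1, 98.0]
tcp_rot: [3.141, 0.003, -3.064]
ft_force: [0.6, 0.6, -0.1]
opening: 0.292
grip_force: 30.0
```

{"fn": "arm_command", "kwargs": {
  "delta_pos": [
    [0.04, -0.11, 0],
    [0.085, -0.24, 0],
    [0.13, -0.38, 0],
    [0.18, -0.52, 0],
    [0.23, -0.66, 0]
  ],
  "delta_rot": [
    [0, 0, 0.016],
    [0, 0, 0.016],
    [0, 0, 0.016],
    [0, 0, 0.016],
    [0, 0, 0.016]
  ],
  "claw": [1, 1, 1, 1, 1]
}}

```text
t: 26.47
eef_pos: [471.0, 51.3, 95.2]
tcp_rot: [3.142, 0.001, -3.039]
ft_force: [1.6, 0.2, -0.1]
opening: 0.298
grip_force: 30.0
```

{"fn": "arm_command", "kwargs": {
  "delta_pos": [
    [0.05, -0.14, 0],
    [0.1, -0.28, 0],
    [0.15, -0.42, 0],
    [0.2, -0.56, 0],
    [0.25, -0.7, 0]
  ],
  "delta_rot": [
    [0, 0, 0],
    [0, 0, 0],
    [0, 0, 0],
    [0, 0, 0],
    [0, 0, 0]
  ],
  "claw": [1, 1, 1, 1, 1]
}}

```text
t: 26.88
eef_pos: [533.4, -124.0, 95.2]
tcp_rot: [-3.142, 0.0, -3.04]
ft_force: [1.1, -0.5, -0.1]
opening: 0.293
grip_force: 30.0
```

{"fn": "arm_command", "kwargs": {
  "delta_pos": [
    [0.05, -0.14, 0],
    [0.1, -0.27, 0],
    [0.121, -0.343, 0],
    [0.121, -0.343, 0],
    [0.121, -0.343, 0]
  ],
  "delta_rot": [
    [0, 0, 0],
    [0, 0, 0],
    [0, 0, 0],
    [0, 0, 0],
    [0, 0, 0]
  ],
  "claw": [1, 1, 1, 1, 1]
}}

```text
t: 27.3
eef_pos: [563.2, -208.3, 94.5]
tcp_rot: [3.141, -0.0, -3.041]
ft_force: [0.0, -0.1, -0.5]
opening: 0.292
grip_force: 30.0
```

{"fn": "arm_command", "kwargs": {
  "delta_pos": [
    [0, 0, -0.08],
    [0, 0, -0.2],
    [0, 0, -0.33],
    [0, 0, -0.42],
    [0, 0, -0.45]
  ],
  "delta_rot": [
    [0, 0, 0],
    [0, 0, 0],
    [0, 0, 0],
    [0, 0, 0],
    [0, 0, 0]
  ],
  "claw": [1, 1, 1, 1, 1]
}}

```text
t: 27.72
eef_pos: [561.8, -205.7, -20.8]
tcp_rot: [3.139, -0.004, -3.038]
ft_force: [-0.2, 0.2, -0.7]
opening: 0.294
grip_force: 30.0
```

{"fn": "arm_command", "kwargs": {
  "delta_pos": [
    [0, 0, -0.008],
    [0, 0, -0.015],
    [0, 0, -0.022],
    [0, 0, -0.028],
    [0, 0, -0.03]
  ],
  "delta_rot": [
    [0, 0, 0],
    [0, 0, 0],
    [0, 0, 0],
    [0, 0, 0],
    [0, 0, 0]
  ],
  "claw": [1, 1, 1, 1, 1]
}}

```text
t: 28.13
eef_pos: [564.1, -208.0, -24.9]
tcp_rot: [-3.141, 0.001, -3.039]
ft_force: [-0.5, -0.2, 0.1]
opening: 0.294
grip_force: 30.0
```

{"fn": "arm_command", "kwargs": {
  "delta_pos": [
    [0, 0, -0.001],
    [0, 0, -0.002],
    [0, 0, -0.003],
    [0, 0, -0.003],
    [0, 0, -0.003]
  ],
  "delta_rot": [
    [0, 0, 0],
    [0, 0, 0],
    [0, 0, 0],
    [0, 0, 0],
    [0, 0, 0]
  ],
  "claw": [1, 1, 1, 1, 1]
}}

```text
t: 28.55
eef_pos: [564.0, -208.0, -25.3]
tcp_rot: [-3.141, 0.001, -3.04]
ft_force: [-2.5, 1.4, 8.8]
opening: 0.295
grip_force: 30.0
```

{"fn": "arm_command", "kwargs": {
  "delta_pos": [
    [0, 0, 0],
    [0, 0, 0],
    [0, 0, 0],
    [0, 0, 0],
    [0, 0, 0]
  ],
  "delta_rot": [
    [0, 0, 0],
    [0, 0, 0],
    [0, 0, 0],
    [0, 0, 0],
    [0, 0, 0]
  ],
  "claw": [0.5, 0.5, 0.5, 0.5, 0.5]
}}

```text
t: 28.97
eef_pos: [563.6, -207.9, -26.6]
tcp_rot: [3.141, -0.0, -3.039]
ft_force: [0.5, -0.1, -0.8]
opening: 0.499
grip_force: 0.0
```

{"fn": "arm_command", "kwargs": {
  "delta_pos": [
    [0, 0, 0.04],
    [0, 0, 0.14],
    [0, 0, 0.28],
    [0, 0, 0.42],
    [0, 0, 0.55]
  ],
  "delta_rot": [
    [0, 0, 0],
    [0, 0, 0],
    [0, 0, 0],
    [0, 0, 0],
    [0, 0, 0]
  ],
  "claw": [0.5, 0.5, 0.5, 0.5, 0.5]
}}

```text
t: 29.38
eef_pos: [563.5, -207.8, 113.4]
tcp_rot: [-3.141, 0.0, -3.039]
ft_force: [0.7, -0.6, 0.2]
opening: 0.499
grip_force: 0.0
```

{"fn": "arm_command", "kwargs": {
  "delta_pos": [
    [-0.03, 0.08, 0],
    [-0.06, 0.19, 0],
    [-0.1, 0.31, 0],
    [-0.14, 0.43, 0],
    [-0.16, 0.5, 0]
  ],
  "delta_rot": [
    [0, 0, 0],
    [0, 0, 0],
    [0, 0, 0],
    [0, 0, 0],
    [0, 0, 0]
  ],
  "claw": [0.5, 0.5, 0.5, 0.5, 0.5]
}}

```text
t: 29.8
eef_pos: [522.2, -80.6, 111.7]
tcp_rot: [3.141, -0.0, -3.039]
ft_force: [0.2, -0.7, -0.2]
opening: 0.504
grip_force: 0.0
```

Run:
```python
from h import *
t=read_camera("top");s=read_camera("scene")
cv2.imwrite("pics/end.png",np.hstack([cv2.resize(t[130:300,70:430,::-1],(480,300),interpolation=cv2.INTER_CUBIC),cv2.resize(s[100:300,140:410,::-1],(320,300),interpolation=cv2.INTER_CUBIC)]))
```

```text
(no output)
```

View pics/end.png

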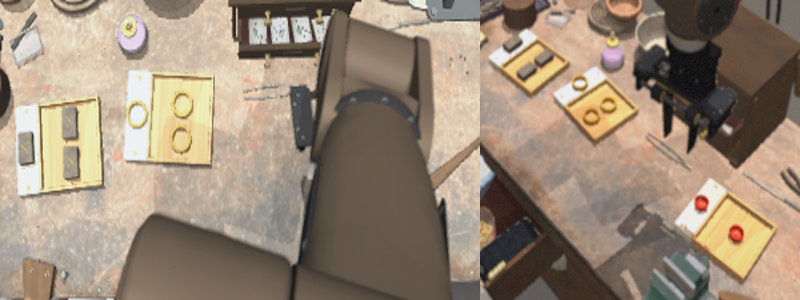

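The final views show both stones, both rings and the upright cup (scene crop at (736,233)) lying flat in their trays. The lamp and tweezers are where they were, and the arm is clear.

```bash
python3 -c "
from cell import *
print(job_done())"
```

```text
the job is handed in; nothing more can be done
None
```

I handed the job in at about 30 s: both rings, both stones and the upright cup lie flat in their matching trays, and the samples, spirit lamp and tweezers look unmoved.

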